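# Load the amber filter carrier under the clips of the light stage

### The job

Pick up the carrier with the amber glass by its grip fin and lay it flat on the open front end of the light stage, in line with the guides and still short of the two spring clips. Then slide it forward along the deck, letting it lift both clips itself, until it is fully home and both clips have snapped down into its notches, and let go. Do not bend the clips back, and leave the green carrier and the glassware where they are.

Things in the scene. Friction and masses are not known exactly. Their poses are not given: they have to be found in the camera images.
- amber_center (a point): Flat black carrier with an amber (brown-orange) glass pane in its front half; 120 long (x) x 66 wide (y), rails along both sides 12 mm high, about 120 g. Point: its middle, 6 mm above its underside; x points to its front end, away from the fin; z up. Starts flat on the worktop, fin end roughly towards the robot, at either of the two carrier places.
- amber_grip (a point): Centre of the amber carrier's upright black grip fin, 38 mm behind the carrier's middle, 32 mm above its underside. Fin: 36 long (x), 14 thick (y, the jaws close along y), its top 14 mm above this point. Beside it the carrier's floor is 6 mm high; farther than 21 mm sideways lie the 12 mm rails.
- amber_notches (a point): Midway between the two V notches of the amber carrier's rails (27 mm left and right of here), level with the rails' tops, 20 mm ahead of the carrier's middle. Each notch is 8 mm deep, 22 mm long at the top and 6 mm at its floor. The rails slope down to 3 mm over the foremost 24 mm of the carrier (lead-in for the clips).
- green_center (a point): A second carrier, the same but with a green glass pane; its middle, 6 mm above its underside. To be left alone.
- stage_home (a point): Light stage: a fixed grey fixture 260 long x 104 wide with a flat smooth deck 20 mm above the worktop. Point: on the deck, right below the carrier's middle when the carrier is home (that middle point is then 6 mm above it). x: the way the carrier slides in, roughly away from the robot; y left, z up. The carrier goes in front end first.
- stage_entry (a point): On the deck, 90 mm behind stage_home, same axes. With the carrier's middle above it the whole carrier lies on the open front end, its front edge 46 mm short of the clip noses. The deck ends 60 mm behind this point.
- stage_guides (a point): On the deck midway between two straight aluminium guides, 8 mm high, 85 mm long, 70 mm apart (2 mm play each side of the carrier); 22 mm ahead of stage_home. Behind, over 45 mm, they flare out to about 90 mm apart; nothing stands on the deck farther than 70 mm behind stage_home.
- stage_stop (a point): Foot of the face of the black end stop across the deck, 11 mm high, 61 mm ahead of stage_home: 1 mm beyond the home carrier's front edge.
- clip_left (a joint): Left steel spring clip, 27 mm left of the middle. From its pivot 90 mm ahead of stage_home, 14 mm over the deck, it reaches back to a round nose 20 mm ahead of stage_home, 4.5 mm over the deck. 0 = down; about 0.11 rad when riding on a rail; near 0 again in the notch, which draws the carrier in over the last 2 mm. Presses 2.5 to 4 N; sliding in takes 4 to 12 N in all.
- clip_right (a joint): The same clip on the right, 27 mm right of the middle.
- flask_mid (a point): A clear conical flask with pale grains, 64 mm wide, 104 mm high; point 50 mm up its axis. Bystander, loose.
- beaker_mid (a point): A clear beaker, 75 x 81 mm, 95 mm high; point 45 mm up its middle. Bystander, loose.
Not all that is in view belongs to the job. Leave any purple look-alike of the part that bears amber_center alone.

How it is judged (in metres and radians):
On the way, in this order (a step that is already met when the one before it is completed fails the run):
1. the amber carrier is set flat on the open front end of the deck, in line with the guides (within 15 mm and 0.2 rad), short of the clips (x of amber_center in the frame of stage_home between -0.15 and -0.045 m and y of amber_center in the frame of stage_home between -0.015 and 0.015 m and z of amber_center in the frame of stage_home between 0.002 and 0.011 m and angle between the x axis of amber_center and the x axis of stage_home, either way round below 0.2 rad and angle between amber_center's own z axis and vertical below 0.1 rad), for 0.1 s.
2. sliding in, the carrier has lifted both clips (value of joint each of clip_left, clip_right above 0.06 rad and x of amber_center in the frame of stage_home above -0.05 m and z of amber_center in the frame of stage_home below 0.015 m), for 0.05 s.
At the end, for the whole second after the job is handed in: The amber carrier lies flat on the stage's deck (its middle 2 to 10 mm above it, tilt under 0.05 rad), home between the guides: at most 5 mm short of and 4 mm beyond the home point, within 5 mm sideways and 0.07 rad, with both clips snapped down (under 0.03 rad) (x of amber_center in the frame of stage_home between -0.005 and 0.004 m and y of amber_center in the frame of stage_home between -0.005 and 0.005 m and z of amber_center in the frame of stage_home between 0.002 and 0.01 m and angle between the x axis of amber_center and the x axis of stage_home, either way round below 0.07 rad and angle between amber_center's own z axis and vertical below 0.05 rad and value of joint each of clip_left, clip_right below 0.03 rad); the robot touches nothing.
It fails at once if a clip is bent back (beyond 0.22 rad, twice what the carrier needs) (value of joint any of clip_left, clip_right above 0.22 rad).
It fails at once if the green carrier is moved by more than 20 mm (distance of green_center from where it was at the start of the episode above 0.02 m).
It fails at once if the flask or the beaker is moved by more than 20 mm (distance of any of flask_mid, beaker_mid from where it was at the start of the episode above 0.02 m).
It also fails if it takes over 43 s, if anything falls off the work surface, if the arm or the gripper's body presses on something with over 40 N, if the wrist force passes 120 N, or if a joint passes its speed limit or range.

### The arm

A 6-joint arm with a two-finger parallel gripper is mounted at the origin on a cart in front of the work surface, level with it; the furniture and walls round the work are solid. World frame = base frame: x ahead of the robot, y to its left, z up, the work surface at z = 0. Lengths are in mm, angles in rad, forces in N, time in s.
With the tool pointing down it reaches from about 350 to 775 mm from the base axis. Payload 7.3 kg.
Tool frame: the origin (TCP) lies on the mounting face of the last link; the fingertips stand 178 mm ahead of it and the grasp point (between the pads) lies 159 mm ahead of it (bot.grip_point_offset is the distance from the TCP to the grasp point, in mm); x points along the fingers, y is the direction in which the jaws open and shut, and the axes are right-handed (so a half turn about x gives the same grasp; the last joint's range is limited). The gripper opens to 92 mm and grips with 3 to 60 N. Pads are 19 mm wide; open, the fingers measure 130 mm over their backs; the gripper's body (75 mm by 190 mm) begins 47 mm behind the grasp point.
Start: joints at [0.969, 0.342, 1.524, -0, 1.275, -0.146], TCP at [231.075, 471.415, 404.741] pointing down, gripper open.
Joint ranges: [-2.53, 2.53], [-0.77, 2.02], [0.04, 2.7], [-1, 4.14], [0.28, 2.66], [-3.11, 3.11]. Speed limits (rad/s): [2.57, 2.57, 3.14, 3.14, 3.14, 3.14].

### API

Orientations are given as [roll, pitch, yaw] about the fixed x, y, z axes, in that order (R = Rz(yaw) Ry(pitch) Rx(roll)).
In Python, from plant import bot gives the robot as it stands.
- The arm moves only by the tool arm_command, never from a script. Its argument "moves" is a list of rows, each a list of 5 numbers: the shift along the tool's x, y, z in cm, then the turn about the tool's x in degrees, then the opening, from 0 (shut) to 1 (fully open). A call has 1 to 10 rows; each row is the pose to reach, as a shift and turn from the pose measured when the call began, along the tool's axes at that moment; what a row does not reach only later rows make up. A row lasts 1/10 s, in which the tool goes at most 50 mm and 8.59 degrees, less where a joint would pass 70% of its speed; a pose out of reach is approached as far as the arm can. A call with a gripper value outside its range is refused whole. The fingers move at their own pace and stop on an object; the grip force is fixed at half the most. Time passes only in rows, so rows that repeat a pose let the fingers close. It gives the time, the measured TCP pose, the force and the opening at its end, in the units of the state.
- bot.get_obs(): the state, without advancing time (a new reading comes with each control period).
- bot.capture(name): name is "scene" or "top"; returns a dict with "frame" (384x512x3 uint8, blue, green, red), "K" (3x3 intrinsics, pixels), "k1" (the pictures are not rectified: a ray, as slopes to the right and down, at radius r is drawn at 1 + k1 r^2 times it, then the intrinsics apply), "origin" and "orientation" of the camera in the world. Camera axes: x right, y down, z forward; pixel columns grow to the right and rows downward; lengths in mm; the calibration is good to about 2 mm. A picture is of the moment at which its call begins. There is no depth.
- bot.close_job(): hands the job in, once; it reports no verdict.
The state is a dict: "time": time; "joint_positions": joint angles; "dq": joint speeds; "tau": joint torques, N m; "tool_pos": TCP position; "tcp_rot": TCP orientation; "contact_force": force on the tool from outside, world axes, zero at the start; "moment": the same for the moment, N m; "grip_width": finger opening in mm.
Only numpy, scipy, OpenCV 4.12 (cv2) and the standard library are available. Lean on these libraries where they do the work, as an engineer would, in place of code of your own. Each camera call takes 0.05 s, during which the arm holds its last target.

## Working session

There is one attempt and no reset: what is moved stays moved. The work goes in short steps, Python scripts to look and compute and a tool call to move; the robot and the scene stay as the last step left them, time stands still between calls to the robot, and variables do not carry over. Pictures are saved under pics/ and viewed, and the job is handed in when it is done.

Besides the shell and the picture viewer there is one more tool, called after "Request:" as name(argument=value, ...), one argument or row to a line, values as JSON. arm_command: Moves the arm, as the interface text tells. Its arguments: {"type":"object","properties":{"moves":{"type":"array"}},"required":["moves"]}

```bash
mkdir -p pics; ls; cat > h.py <<'E'
import numpy as np, cv2
from plant import bot
from scipy.spatial.transform import Rotation as R
def Rm(o):
    o=np.array(o,float)
    return o if o.shape==(3,3) else R.from_euler('xyz',o).as_matrix()
def cap(n):
    return bot.capture(n)
def undist(c,uv):
    uv=np.array(uv,float).reshape(-1,1,2)
    return cv2.undistortPoints(uv,np.array(c['K'],float),np.array([c['k1'],0,0,0.])).reshape(-1,2)
def ray(c,uv):
    p=undist(c,uv); d=np.c_[p,np.ones(len(p))]@Rm(c['orientation']).T
    return np.array(c['origin'],float),d
def onz(c,uv,z):
    o,d=ray(c,uv); t=(z-o[2])/d[:,2]; return o+d*t[:,None]
def proj(c,P):
    Rc=Rm(c['orientation']).T; P=np.array(P,float).reshape(-1,3)
    rv=cv2.Rodrigues(Rc)[0]; tv=-Rc@np.array(c['origin'],float)
    return cv2.projectPoints(P,rv,tv,np.array(c['K'],float),np.array([c['k1'],0,0,0.]))[0].reshape(-1,2)
E
python3 - <<'E'
from h import *
print(bot.get_obs())
for n in('scene','top'):
    c=cap(n); cv2.imwrite(f'pics/{n}0.png',c['frame']); print(n,c['K'],c['k1'],c['origin'],c['orientation'])
E
```

```text
pics
{'time': 0.0, 'joint_positions': array([ 9.69015372e-01,  3.42781362e-01,  1.52505479e+00, -1.16040086e-05,
        1.27537549e+00, -1.46005723e-01]), 'dq': array([-3.13626494e-03,  2.38881260e-03, -5.18349536e-04,  9.26176728e-05,
        1.48849880e-04, -5.51151932e-05]), 'tau': array([ 1.18110063e-03, -4.31243169e+01, -2.44219190e+01,  7.17825419e-02,
        5.60674549e-02, -1.39058270e-04]), 'tool_pos': array([230.99130715, 471.30508302, 404.00111063]), 'tcp_rot': array([-1.70994857,  1.56917731, -2.16572041]), 'contact_force': array([0.0479349 , 0.35629533, 0.047359  ]), 'moment': array([ 0.04338398, -0.05691579, -0.03547111]), 'grip_width': 91.52193836846523}
scene [[373.95067259   0.         257.264986  ]
 [  0.         373.95067259 187.99461783]
 [  0.           0.           1.        ]] -0.011146003461383737 [  -20.82950254 -1071.2086116    625.47263163] [-2.00904432 -0.01825504 -0.52961816]
top [[372.63900013   0.         249.488002  ]
 [  0.         372.63900013 189.82840205]
 [  0.           0.           1.        ]] 0.014169622735424403 [ 437.93894341  -76.39985425 1120.168135  ] [-3.02166167e+00  2.13119309e-03 -1.55221499e+00]
```

View pics/scene0.png

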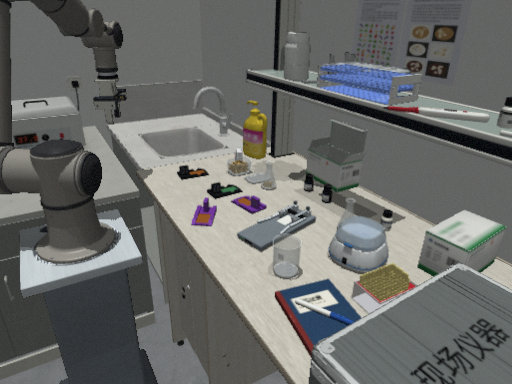

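View pics/top0.png

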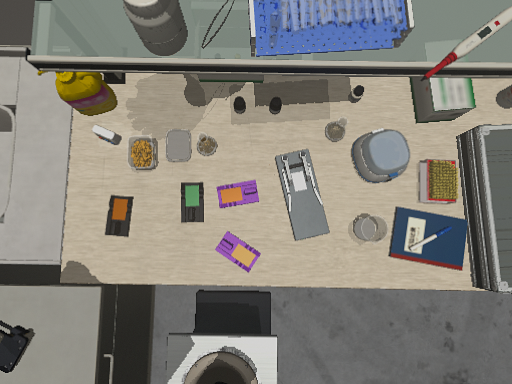

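```bash
python3 - <<'E'
from h import *
c=cap('top');f=c['frame']
a=cv2.resize(f[185:245,90:150],None,fx=6.5,fy=6.5,interpolation=cv2.INTER_CUBIC)
b=cv2.resize(f[140:245,260:340],None,fx=3.714,fy=3.714,interpolation=cv2.INTER_CUBIC)
a=cv2.resize(a,(390,390));b=cv2.resize(f[140:245,260:340],(400,525),interpolation=cv2.INTER_CUBIC)
o=np.zeros((525,800,3),np.uint8);o[:390,:390]=a;o[:,395:795]=b
cv2.imwrite('pics/crop1.png',o)
c=cap('scene');f=c['frame'];o=cv2.resize(f[150:280,160:340],(800,578),interpolation=cv2.INTER_CUBIC);cv2.imwrite('pics/crop2.png',o)
for z in (0,12,20): print(z,onz(cap('top'),[[119,215],[192,201],[300,195],[369,228],[337,130]],z).round())
E
```

```text
0 [[ 490.  319.    0.]
 [ 536.  101.    0.]
 [ 560. -224.    0.]
 [ 465. -430.    0.]
 [ 764. -338.    0.]]
12 [[ 489.  314.   12.]
 [ 535.   99.   12.]
 [ 559. -223.   12.]
 [ 464. -426.   12.]
 [ 760. -335.   12.]]
20 [[ 489.  311.   20.]
 [ 534.   98.   20.]
 [ 558. -222.   20.]
 [ 464. -424.   20.]
 [ 758. -333.   20.]]
```

View pics/crop1.png

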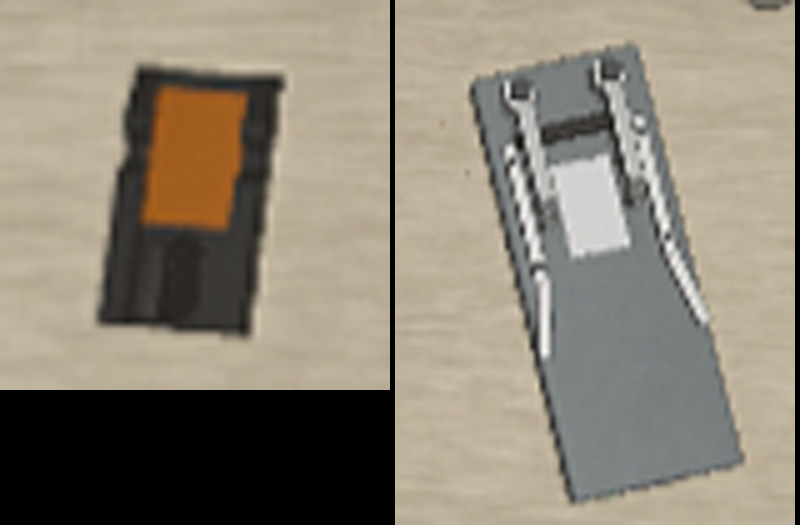

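View pics/crop2.png

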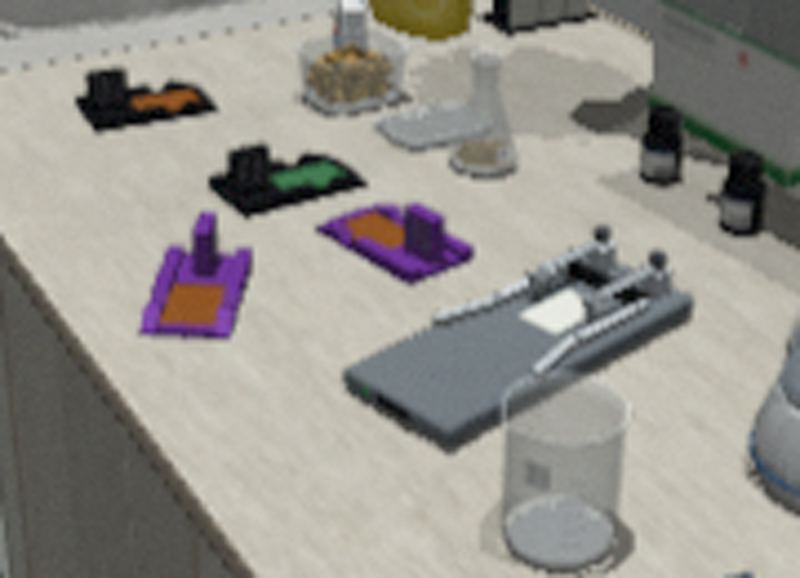

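```bash
cat > m1.py <<'E'
from h import *
c=cap('top');f=c['frame'];np.save('f0.npy',f)
hsv=cv2.cvtColor(f,cv2.COLOR_BGR2HSV)
def big(m,roi):
    x0,x1,y0,y1=roi;k=np.zeros_like(m);k[y0:y1,x0:x1]=m[y0:y1,x0:x1]
    cs=cv2.findContours(k,cv2.RETR_EXTERNAL,cv2.CHAIN_APPROX_NONE)[0]
    return max(cs,key=cv2.contourArea)
def rect(P):
    r=cv2.minAreaRect(P[:,:2].astype(np.float32)); return r
# amber: not wood: wood is bright in all; carrier dark or orange
B=f[...,0].astype(int)
m=(B<90).astype(np.uint8)*255
k=big(m,(95,145,185,245)).reshape(-1,2)
for z in(0,6,12): print('amb',z,rect(onz(c,k,z)))
am=cv2.inRange(hsv,(5,120,80),(25,255,255)); k2=big(am,(95,145,185,245)).reshape(-1,2)
print('pane z4',rect(onz(c,k2,4)))
print('corners px',cv2.boxPoints(cv2.minAreaRect(k.astype(np.float32))))
# stage: wood is b<r ; grey b>=r
d=(f[...,2].astype(int)-f[...,0])
m=(d<15).astype(np.uint8)*255
k=big(m,(265,340,142,245)).reshape(-1,2)
h=cv2.convexHull(k)
P=onz(c,k,20);print('stage',rect(P)); print(cv2.boxPoints(rect(P)))
vis=cv2.resize(f,None,fx=1,fy=1).copy();cv2.drawContours(vis,[k.reshape(-1,1,2)],-1,(0,0,255),1)
cv2.imwrite('pics/st.png',cv2.resize(vis[140:245,260:340],(400,525),interpolation=cv2.INTER_NEAREST))
for n,roi in(('green',(178,208,175,230)),):
    k=big((B<70).astype(np.uint8)*255,roi).reshape(-1,2);print(n,rect(onz(c,k,6)))
E
python3 m1.py
```

```text
amb 0 ((488.95001220703125, 318.6062927246094), (70.5825424194336, 118.36697387695312), 85.85073852539062)
amb 6 ((488.6767578125, 316.490478515625), (70.20449829101562, 117.73297119140625), 85.85075378417969)
amb 12 ((488.4034118652344, 314.3747253417969), (69.82643127441406, 117.09890747070312), 85.85072326660156)
pane z4 ((507.67718505859375, 316.6982727050781), (43.794769287109375, 64.16885375976562), 85.32718658447266)
corners px [[104.68272  233.95908 ]
 [109.83727  194.01126 ]
 [133.12692  197.01639 ]
 [127.972374 236.9642  ]]
stage ((561.6956176757812, -226.1796112060547), (259.27935791015625, 106.08761596679688), 14.12205982208252)
[[ 423.0318  -206.36948]
 [ 448.91595 -309.25092]
 [ 700.35944 -245.98975]
 [ 674.4753  -143.1083 ]]
green ((532.5576782226562, 100.41019439697266), (115.39408111572266, 66.36621856689453), 1.9279778003692627)
```

View pics/st.png

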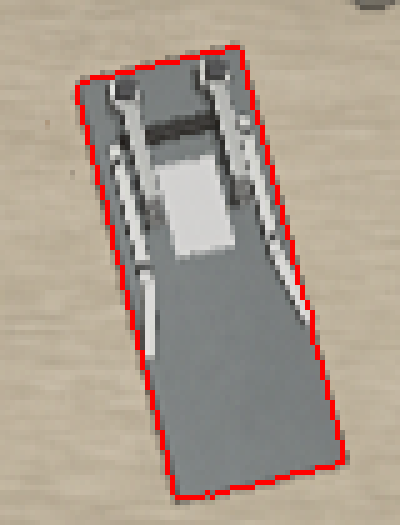

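```bash
cat >> h.py <<'E'
def plan(target_grip,yaw,o=None):
    """print shift (cm, tool axes) and turn (deg) to bring grasp point to target with jaw y along yaw+90"""
    o=o or bot.get_obs(); T=Rm(o['tcp_rot']); p=o['tool_pos']
    g=p+T[:,0]*159
    yd=np.array([-np.sin(yaw),np.cos(yaw),0])
    best=None
    for s in(1,-1):
        a=np.arctan2(np.dot(T[:,2],s*yd),np.dot(T[:,1],s*yd)); 
        if best is None or abs(a)<abs(best): best=a
    print('t',round(o['time'],2),'grip',g.round(1),'x',T[:,0].round(3),'y',T[:,1].round(3),'w',round(o['grip_width'],1),'F',np.round(o['contact_force'],1))
    tp=np.array(target_grip)-np.array([0,0,-159])  # tcp with tool straight down
    print('shift cm',(T.T@(tp-p)/10).round(2),'turn deg',np.degrees(best).round(1), 'q6',o['joint_positions'][5])
E
python3 - <<'E'
from h import *
plan((450.8,319.4,130),np.radians(-4.15))
plan((450.8,319.4,36),np.radians(-4.15))
# check fin & stage in scene view
c=cap('scene');f=c['frame'].copy()
a=np.radians(-4.15)
def pt(cx,cy,a,x,y,z): return (cx+x*np.cos(a)-y*np.sin(a),cy+x*np.sin(a)+y*np.cos(a),z)
P=[pt(488.7,316.6,a,x,y,z) for x,y,z in((-20,-7,46),(-56,-7,46),(-20,7,46),(-56,7,46),(60,-33,0),(-60,-33,0))]
s=np.radians(14.12)
P+=[pt(581.5,-222,s,x,y,20) for x,y in((-150,-52),(-150,52),(110,-52),(110,52),(0,0))]
for ss in('scene','top'):
    c=cap(ss);f=c['frame'];k=6
    for nm,(x,y,w,h) in dict(am=((170,155,50,30) if ss=='scene' else (95,185,55,60)),st=((230,190,95,65) if ss=='scene' else (260,140,90,110))).items():
        q=cv2.resize(f[y:y+h,x:x+w],None,fx=k if nm=='st' else 12 if ss=='scene' else 8,fy=k if nm=='st' else 12 if ss=='scene' else 8,interpolation=cv2.INTER_CUBIC);K=q.shape[1]/w
        for u,v in proj(c,P): cv2.circle(q,(int((u+.5-x)*K),int((v+.5-y)*K)),3,(0,0,255),1)
        q=q if q.shape[0]<=600 else cv2.resize(q,None,fx=.9,fy=.9)
        cv2.imwrite(f'pics/v_{ss}_{nm}.png',q[:600,:800])
E
```

```text
t 0.4 grip [231.1 471.4 245.7] x [-0. -0. -1.] y [ 0.44   0.898 -0.   ] w 91.9 F [-0.2 -0.6 -0.7]
shift cm [11.57 -3.98 26.42] turn deg -22.0 q6 -0.14601228590706464
t 0.4 grip [231.1 471.4 245.7] x [-0. -0. -1.] y [ 0.44   0.898 -0.   ] w 91.9 F [-0.2 -0.6 -0.7]
shift cm [20.97 -3.97 26.42] turn deg -22.0 q6 -0.14601228590706464
```

View pics/v_scene_am.png

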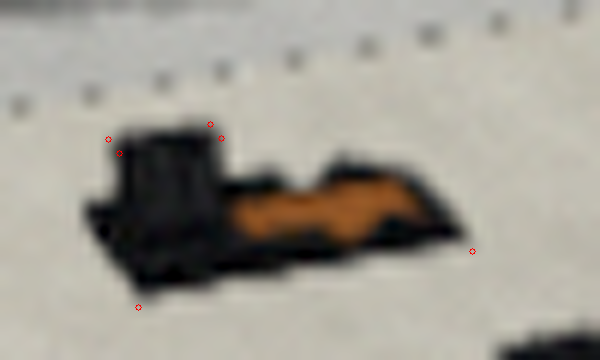

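View pics/v_scene_st.png

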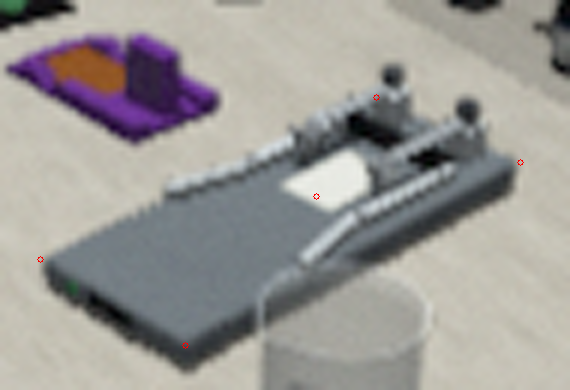

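View pics/v_top_am.png

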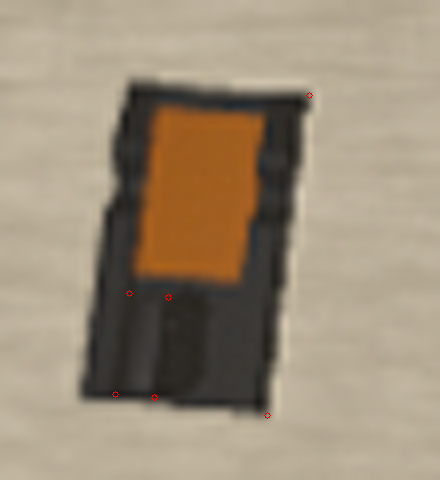

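View pics/v_top_st.png

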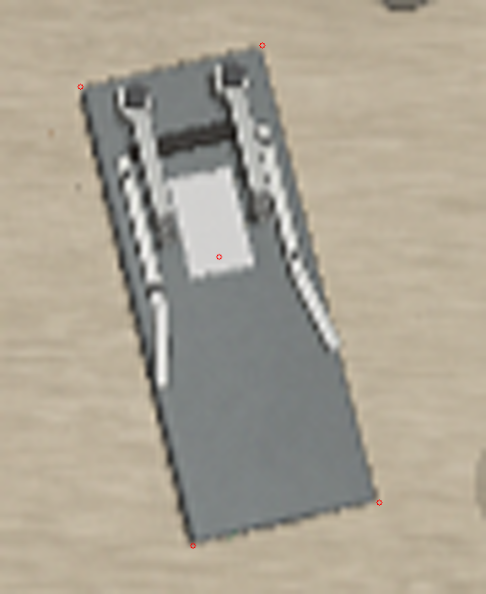

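Request:
arm_command(
  moves=[
    [2, -1, 4, -8, 1],
    [4, -2, 9, -15, 1],
    [7, -3, 14, -22, 1],
    [9, -3.5, 19, -22, 1],
    [11.5, -4, 23.5, -22, 1],
    [11.5, -4, 26.4, -22, 1],
    [11.5, -4, 26.4, -22, 1],
    [11.5, -4, 26.4, -22, 1],
  ],
)

```text
time: 1.35
tool_pos: [451.1, 318.7, 289.3]
tcp_rot: [-2.915, 1.57, -2.99]
contact_force: [0.3, -0.2, 0.2]
grip_width: 91.7
```

```bash
python3 - <<'E'
from h import *
plan((450.8,319.4,36),np.radians(-4.15))
c=cap('scene');f=c['frame'];cv2.imwrite('pics/a1.png',cv2.resize(f[60:220,100:260],None,fx=3.7,fy=3.7,interpolation=cv2.INTER_CUBIC))
E
```

```text
t 1.35 grip [450.9 318.6 130.3] x [-0.001 -0.    -1.   ] y [ 0.074  0.997 -0.   ] w 91.7 F [ 0.3 -0.2  0.2]
shift cm [ 9.43  0.07 -0.03] turn deg -0.1 q6 -1.0205807878692974
```

View pics/a1.png

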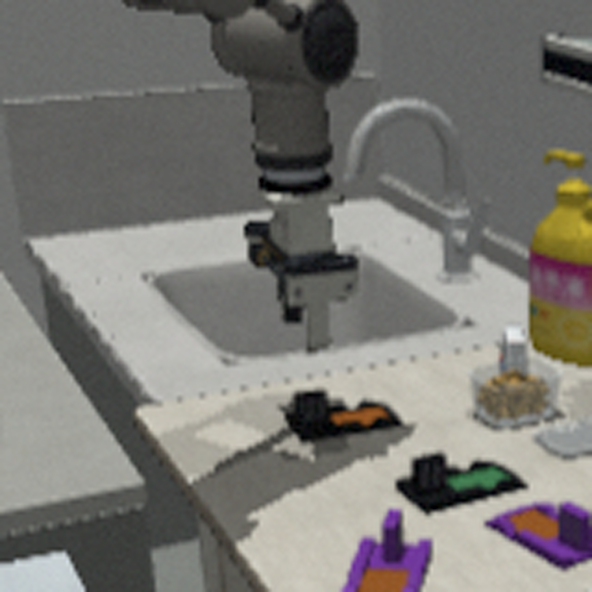

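Request:
arm_command(
  moves=[
    [4, 0.1, 0, 0, 1],
    [7.5, 0.1, 0, 0, 1],
    [9.4, 0.1, 0, 0, 1],
    [9.4, 0.1, 0, 0, 1],
    [9.4, 0.1, 0, 0, 0],
    [9.4, 0.1, 0, 0, 0],
    [9.4, 0.1, 0, 0, 0],
    [9.4, 0.1, 0, 0, 0],
    [9.4, 0.1, 0, 0, 0],
    [9.4, 0.1, 0, 0, 0],
  ],
)

```text
time: 2.4
tool_pos: [450.4, 320.3, 196.0]
tcp_rot: [2.327, 1.57, 2.255]
contact_force: [0.8, 0.4, -0.2]
grip_width: 48.4
```

```bash
python3 - <<'E'
from h import *
plan((450.8,319.4,36),np.radians(-4.15))
c=cap('scene');f=c['frame'];cv2.imwrite('pics/a2.png',cv2.resize(f[110:210,130:260],None,fx=6,fy=6,interpolation=cv2.INTER_CUBIC))
E
```

```text
t 2.4 grip [450.3 320.4  37. ] x [-0.  0. -1.] y [0.073 0.997 0.   ] w 48.4 F [ 0.8  0.4 -0.2]
shift cm [ 0.1  -0.09  0.05] turn deg -0.0 q6 -1.0190161033106786
```

View pics/a2.png

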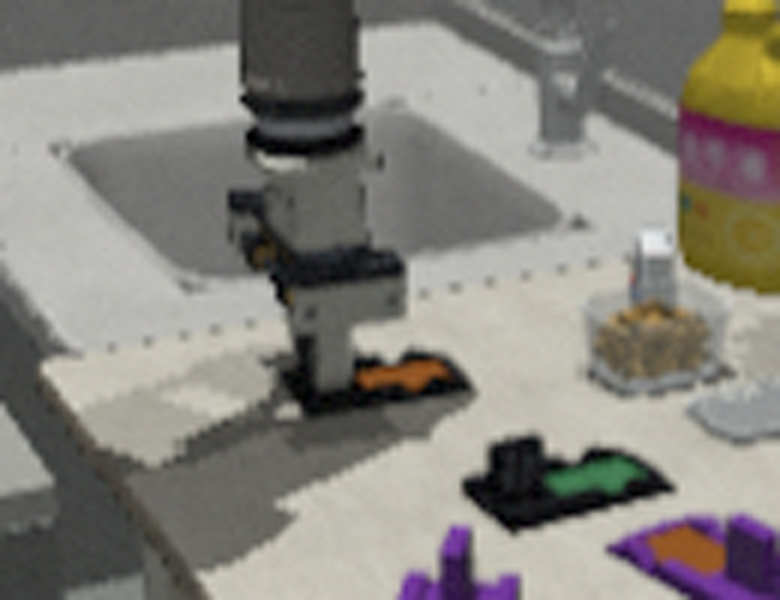

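Closing is slow (~70 mm/s); continue closing in place.

Request:
arm_command(
  moves=[
    [0.1, 0, 0, 0, 0],
    [0.1, 0, 0, 0, 0],
    [0.1, 0, 0, 0, 0],
    [0.1, 0, 0, 0, 0],
    [0.1, 0, 0, 0, 0],
    [0.1, 0, 0, 0, 0],
    [0.1, 0, 0, 0, 0],
    [0.1, 0, 0, 0, 0],
  ],
)

```text
time: 3.25
tool_pos: [450.3, 320.3, 194.8]
tcp_rot: [2.885, 1.57, 2.812]
contact_force: [-0.7, 0.1, -2.1]
grip_width: 14.0
```

```bash
python3 - <<'E'
from h import *
plan((450.8,319.4,36),np.radians(-4.15))
E
```

```text
t 3.25 grip [450.2 320.3  35.8] x [-0.001  0.    -1.   ] y [0.073 0.997 0.   ] w 14.0 F [-0.7  0.1 -2.1]
shift cm [-0.02 -0.08  0.05] turn deg -0.0 q6 -1.0190536013199651
```

Request:
arm_command(
  moves=[
    [-2, 0, 0, 0, 0],
    [-5, 0, 0, 0, 0],
    [-8, 0, 0, 0, 0],
    [-8, 0, 0, 0, 0],
    [-8, 0, 0, 0, 0],
  ],
)

```text
time: 3.75
tool_pos: [450.2, 320.2, 274.8]
tcp_rot: [1.844, 1.57, 1.771]
contact_force: [0.2, -0.7, -2.4]
grip_width: 13.5
```

```bash
python3 - <<'E'
from h import *
plan((452.5,-254.4,116),np.radians(14.12))
c=cap('scene');f=c['frame'];cv2.imwrite('pics/a3.png',cv2.resize(f[110:210,130:260],None,fx=6,fy=6,interpolation=cv2.INTER_CUBIC))
E
```

```text
t 3.75 grip [450.2 320.3 115.8] x [-0.  0. -1.] y [0.073 0.997 0.   ] w 13.5 F [ 0.2 -0.7 -2.4]
shift cm [-4.000e-02 -5.729e+01  4.400e+00] turn deg -18.3 q6 -1.019016479084898
```

View pics/a3.png

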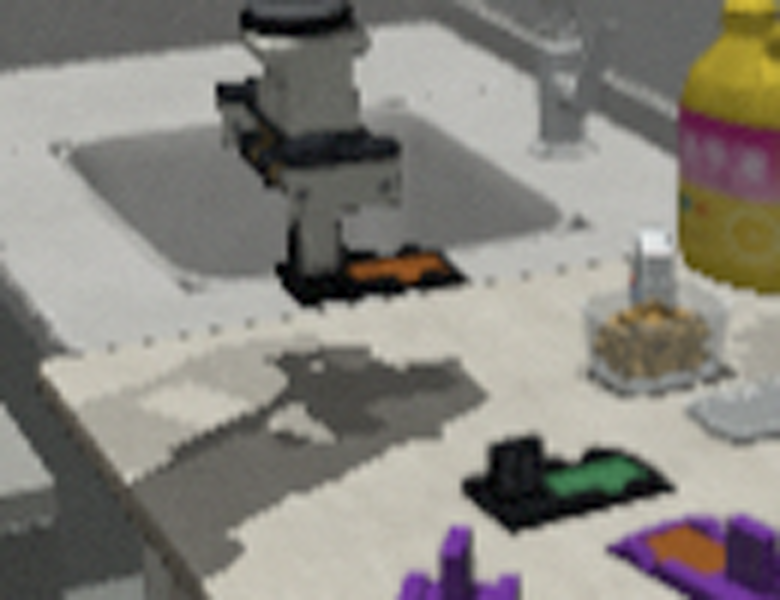

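Request:
arm_command(
  moves=[
    [0, -2, 0.2, 0, 0],
    [0, -5.5, 0.4, 0, 0],
    [0, -9.5, 0.7, 0, 0],
    [0, -13.5, 1, 0, 0],
    [0, -17.5, 1.3, -3, 0],
    [0, -21.5, 1.6, -6, 0],
    [0, -25.5, 1.9, -9, 0],
    [0, -29.5, 2.2, -12, 0],
    [0, -33, 2.5, -15, 0],
    [0, -35, 2.7, -18, 0],
  ],
)

```text
time: 4.8
tool_pos: [450.8, -33.2, 272.7]
tcp_rot: [2.939, 1.566, -3.102]
contact_force: [-0.2, 0.4, -2.0]
grip_width: 13.6
```

```bash
python3 - <<'E'
from h import *
plan((452.5,-254.4,116),np.radians(14.12))
E
```

```text
t 4.8 grip [450.  -33.2 113.7] x [-0.005 -0.    -1.   ] y [-0.239  0.971  0.001] w 13.6 F [-0.2  0.4 -2. ]
shift cm [ -0.23 -21.52  -5.13] turn deg -0.3 q6 -2.0542237462597694
```

Request:
arm_command(
  moves=[
    [-0.2, -2, -0.5, 0, 0],
    [-0.2, -5.5, -1.3, 0, 0],
    [-0.2, -9.5, -2.3, 0, 0],
    [-0.2, -13.5, -3.2, 0, 0],
    [-0.2, -17.5, -4.2, 0, 0],
    [-0.2, -20.5, -4.9, 0, 0],
    [-0.2, -21.5, -5.1, 0, 0],
    [-0.2, -21.5, -5.1, 0, 0],
    [-0.2, -21.5, -5.1, 0, 0],
  ],
)

```text
time: 5.7
tool_pos: [452.5, -253.1, 273.7]
tcp_rot: [2.641, 1.564, 2.883]
contact_force: [-0.3, 0.6, -1.2]
grip_width: 14.2
```

```bash
cat > look.py <<'E'
from h import *
import sys
n=sys.argv[1]
c=cap('top');s=cap('scene')
cv2.imwrite(f'pics/{n}t.png',cv2.resize(c['frame'][140:260,260:380],(600,600),interpolation=cv2.INTER_CUBIC))
cv2.imwrite(f'pics/{n}s.png',cv2.resize(s['frame'][170:270,220:350],(780,600),interpolation=cv2.INTER_CUBIC))
E
python3 - <<'E'
from h import *
plan((452.5,-254.4,116),np.radians(14.12))
E
python3 look.py b1
```

```text
t 5.7 grip [ 451.4 -252.8  114.7] x [-0.007  0.002 -1.   ] y [-0.239  0.971  0.003] w 14.2 F [-0.3  0.6 -1.2]
shift cm [-0.13 -0.13 -0.03] turn deg -0.3 q6 -2.4677491463064127
```

View pics/b1t.png

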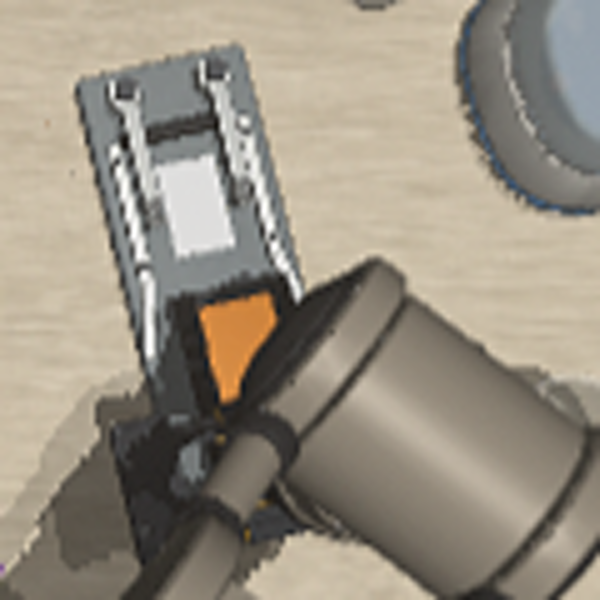

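View pics/b1s.png

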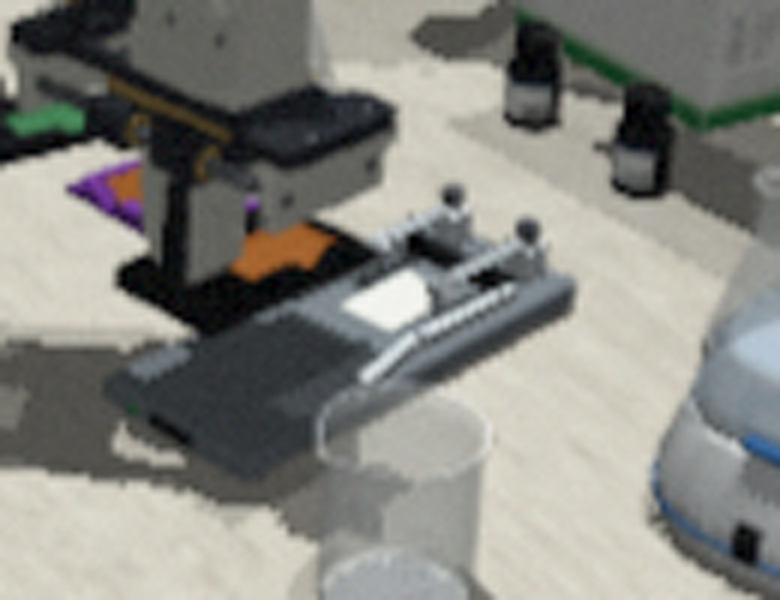

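Request:
arm_command(
  moves=[
    [2, -0.1, 0, -0.3, 0],
    [4, -0.1, 0, -0.3, 0],
    [5.2, -0.1, 0, -0.3, 0],
    [5.2, -0.1, 0, -0.3, 0],
    [5.2, -0.1, 0, -0.3, 0],
    [5.2, -0.1, 0, -0.3, 0],
  ],
)

```text
time: 6.4
tool_pos: [453.0, -253.6, 223.2]
tcp_rot: [2.897, 1.566, -3.137]
contact_force: [1.0, -0.0, -1.0]
grip_width: 14.3
```

```bash
python3 - <<'E'
from h import *
plan((452.5,-254.4,55.8),np.radians(14.12))
E
python3 look.py b2
```

```text
t 6.4 grip [ 452.3 -253.6   64.2] x [-0.005 -0.    -1.   ] y [-0.246  0.969  0.001] w 14.3 F [ 1. -0. -1.]
shift cm [ 0.84 -0.07 -0.07] turn deg 0.1 q6 -2.474085405710897
```

View pics/b2t.png

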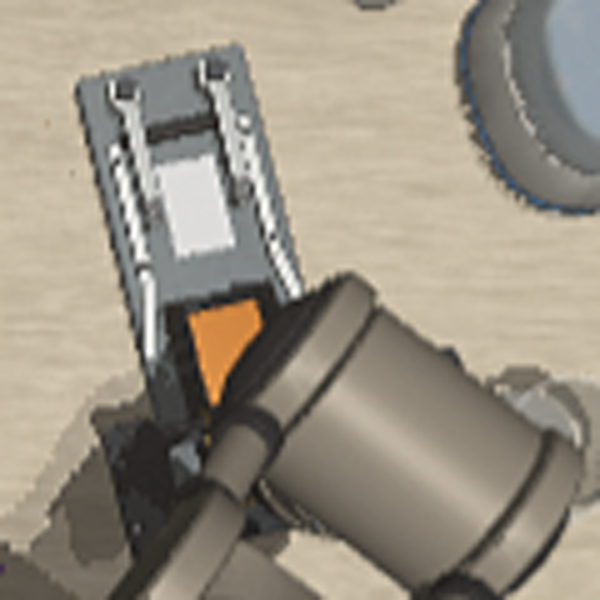

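View pics/b2s.png

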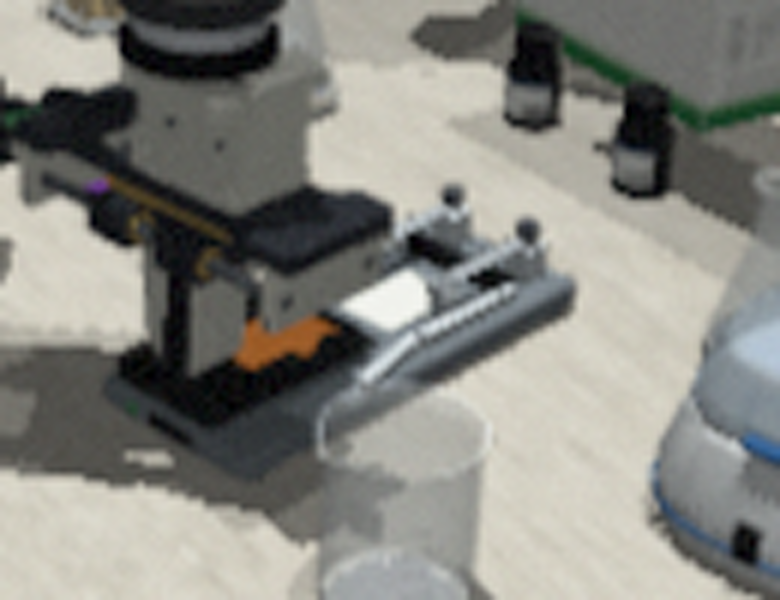

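```bash
cat > chk.py <<'E'
from h import *
import sys
def panel(f,c,z,roi,cen,a):
    hsv=cv2.cvtColor(f,cv2.COLOR_BGR2HSV);m=cv2.inRange(hsv,(5,120,80),(25,255,255))
    x0,x1,y0,y1=roi;k=np.zeros_like(m);k[y0:y1,x0:x1]=m[y0:y1,x0:x1]
    q=max(cv2.findContours(k,0,cv2.CHAIN_APPROX_NONE)[0],key=cv2.contourArea).reshape(-1,2)
    P=onz(c,q,z)[:,:2]-cen; L=P@np.array([[np.cos(a),-np.sin(a)],[np.sin(a),np.cos(a)]])
    return L
def edges(L):
    # left edge: per x-bin max y ; front edge: per y-bin max x
    fr=[];lf=[]
    xm=L[:,0].max(); ym=L[:,1].max()
    for y in np.arange(ym-22,ym-5,3):
        s=L[(abs(L[:,1]-y)<2.5)]; 
        if len(s): p=s[s[:,0].argmax()]; fr.append(p)
    for x in np.arange(xm-35,xm-5,3):
        s=L[(abs(L[:,0]-x)<2.5)]
        if len(s): p=s[s[:,1].argmax()]; lf.append(p)
    fr=np.array(fr);lf=np.array(lf)
    pf=np.polyfit(fr[:,1],fr[:,0],1);pl=np.polyfit(lf[:,0],lf[:,1],1)
    return fr[:,0].mean().round(1),lf[:,1].mean().round(1),np.degrees(pl[0]).round(1),np.degrees(pf[0]).round(1)
H=np.array([581.5,-222.]);S=np.radians(14.12)
c=cap('top')
print('start, carrier frame',edges(panel(np.load('f0.npy'),c,5,(95,145,185,245),np.array([488.7,316.6]),np.radians(-4.15))))
print('now, stage frame',edges(panel(c['frame'],c,float(sys.argv[1]),(280,330,150,235),H,S)))
E
python3 chk.py 33
```

```text
start, carrier frame (np.float64(49.7), np.float64(21.6), np.float64(1.7), np.float64(9.4))
now, stage frame (np.float64(-44.4), np.float64(21.5), np.float64(-1.2), np.float64(-7.6))
```

Request:
arm_command(
  moves=[
    [0.4, -0.1, 0, 0, 0],
    [0.7, -0.1, 0, 0, 0],
    [0.8, -0.1, 0, 0, 0],
    [0.85, -0.1, 0, 0, 0],
    [0.85, -0.1, 0, 0, 0],
    [0.85, -0.1, 0, 0, 0],
  ],
)

```text
time: 7.15
tool_pos: [453.2, -254.8, 214.8]
tcp_rot: [2.984, 1.567, -3.051]
contact_force: [-0.0, -0.7, 2.8]
grip_width: 14.1
```

```bash
python3 - <<'E'
from h import *
plan((452.5,-254.4,55.8),np.radians(14.12))
E
python3 chk.py 25;python3 look.py b3
```

```text
t 7.15 grip [ 452.5 -254.8   55.8] x [-0.004 -0.    -1.   ] y [-0.246  0.969  0.001] w 14.1 F [-0.  -0.7  2.8]
shift cm [-0.    0.05 -0.06] turn deg 0.1 q6 -2.4752600210365197
start, carrier frame (np.float64(49.7), np.float64(21.6), np.float64(1.7), np.float64(9.4))
now, stage frame (np.float64(-43.5), np.float64(19.8), np.float64(-1.2), np.float64(-0.1))
```

View pics/b3s.png

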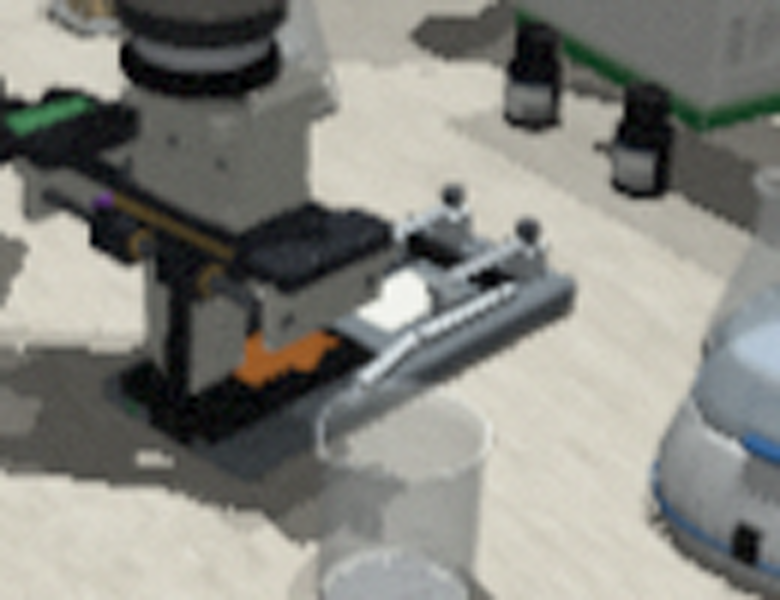

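Request:
arm_command(
  moves=[
    [0, 0.03, 0.6, 0, 0],
    [0, 0.06, 1.2, 0, 0],
    [-0.01, 0.06, 1.8, 0, 0],
    [-0.01, 0.06, 2.4, 0, 0],
    [-0.02, 0.06, 3, 0, 0],
    [-0.02, 0.06, 3.6, 0, 0],
    [-0.02, 0.06, 4, 0, 0],
    [-0.02, 0.06, 4, 0, 0],
  ],
)

```text
time: 8.1
tool_pos: [492.4, -244.2, 214.8]
tcp_rot: [3.072, 1.567, -2.963]
contact_force: [1.1, -0.3, 3.0]
grip_width: 14.1
```

```bash
python3 - <<'E'
from h import *
plan((452.5+94*.97,-254.4+94*.244,55.8),np.radians(14.12))
E
python3 chk.py 25;python3 look.py b4
```

```text
t 8.1 grip [ 491.9 -244.3   55.8] x [-0.003 -0.001 -1.   ] y [-0.246  0.969  0.   ] w 14.1 F [ 1.1 -0.3  3. ]
shift cm [-0.02 -0.03  5.28] turn deg 0.1 q6 -2.4166414772886387
start, carrier frame (np.float64(49.7), np.float64(21.6), np.float64(1.7), np.float64(9.4))
now, stage frame (np.float64(-2.5), np.float64(21.2), np.float64(-2.1), np.float64(-1.2))
```

View pics/b4s.png

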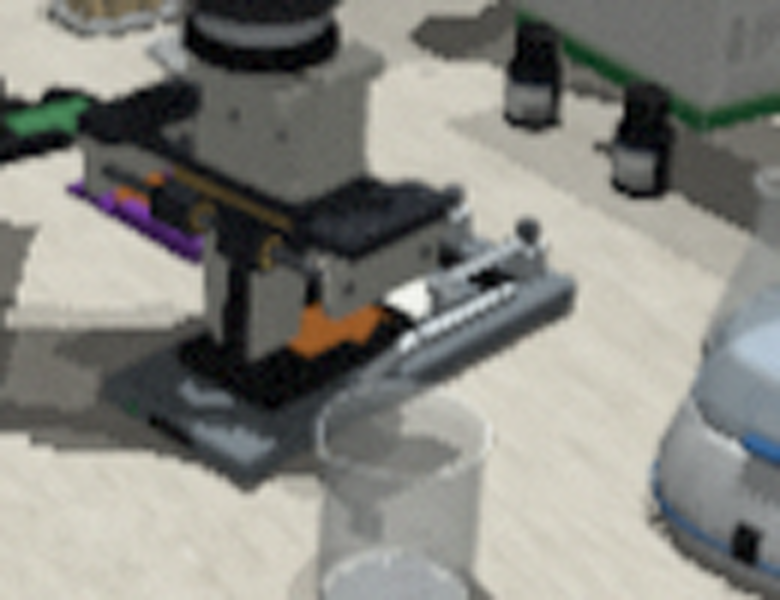

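View pics/b4t.png

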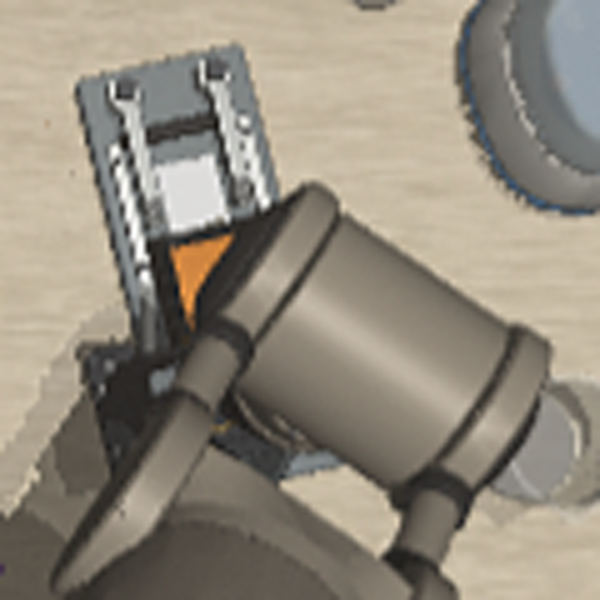

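Request:
arm_command(
  moves=[
    [0, 0, 0.5, 0, 0],
    [0, 0, 1, 0, 0],
    [0, 0, 1.5, 0, 0],
    [0, 0, 2, 0, 0],
    [0, 0, 2.5, 0, 0],
    [0, 0, 3, 0, 0],
    [0, 0, 3, 0, 0],
  ],
)

```text
time: 8.95
tool_pos: [520.9, -236.9, 214.8]
tcp_rot: [2.962, 1.565, -3.072]
contact_force: [-4.5, 0.3, 6.4]
grip_width: 14.0
```

```bash
python3 - <<'E'
from h import *
plan((452.5+94*.97,-254.4+94*.244,55.8),np.radians(14.12))
E
python3 chk.py 25;python3 look.py b5
```

```text
t 8.95 grip [ 519.9 -237.    55.8] x [-0.006 -0.    -1.   ] y [-0.246  0.969  0.001] w 14.0 F [-4.5  0.3  6.4]
shift cm [-0.02 -0.03  2.35] turn deg 0.1 q6 -2.3769440044362122
start, carrier frame (np.float64(49.7), np.float64(21.6), np.float64(1.7), np.float64(9.4))
now, stage frame (np.float64(26.0), np.float64(20.3), np.float64(-8.3), np.float64(-3.4))
```

View pics/b5s.png

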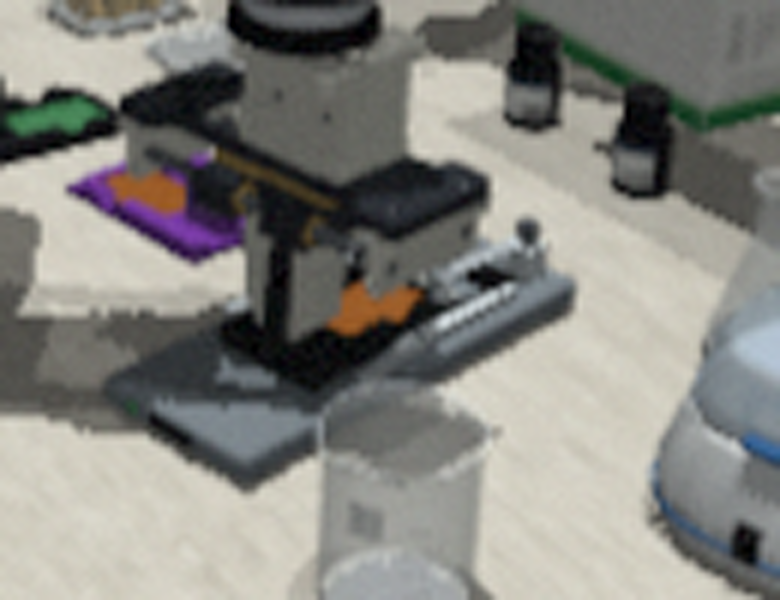

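Request:
arm_command(
  moves=[
    [0, 0, 0.4, 0, 0],
    [0, 0, 0.8, 0, 0],
    [0, 0, 1.2, 0, 0],
    [0, 0, 1.6, 0, 0],
    [0, 0, 1.9, 0, 0],
    [0, 0, 2.1, 0, 0],
    [0, 0, 2.1, 0, 0],
  ],
)

```text
time: 9.8
tool_pos: [541.9, -231.5, 214.8]
tcp_rot: [3.082, 1.567, -2.952]
contact_force: [3.4, 0.9, 2.7]
grip_width: 14.1
```

```bash
python3 - <<'E'
from h import *
plan((452.5+94*.97,-254.4+94*.244,55.8),np.radians(14.12))
E
python3 chk.py 25;python3 look.py b6
```

```text
t 9.8 grip [ 541.4 -231.6   55.8] x [-0.004 -0.001 -1.   ] y [-0.247  0.969  0.   ] w 14.1 F [3.4 0.9 2.7]
shift cm [ 0.   -0.04  0.17] turn deg 0.2 q6 -2.3511956881843896
start, carrier frame (np.float64(49.7), np.float64(21.6), np.float64(1.7), np.float64(9.4))
now, stage frame (np.float64(48.2), np.float64(19.3), np.float64(-14.1), np.float64(13.3))
```

View pics/b6s.png

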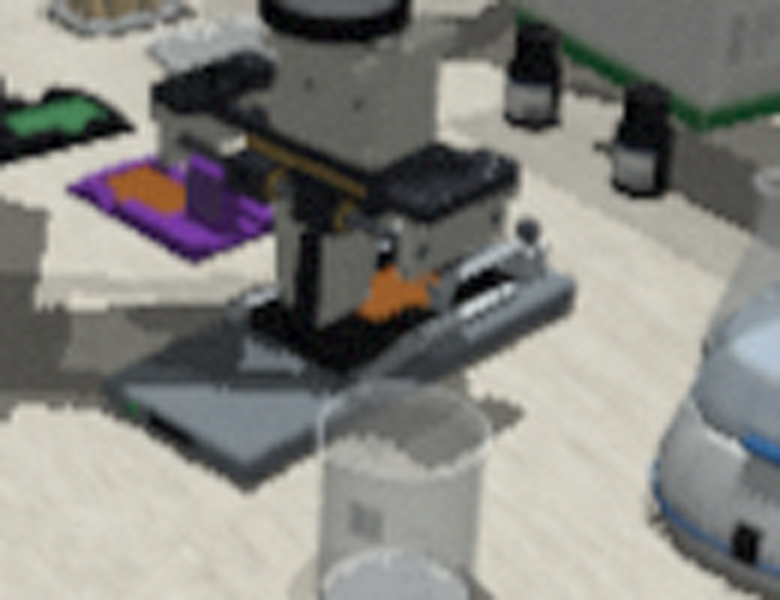

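View pics/b6t.png

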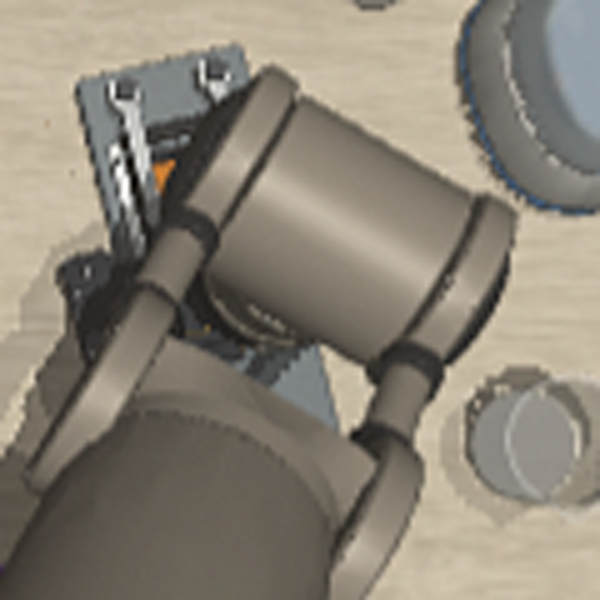

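Request:
arm_command(
  moves=[
    [0, 0, 0.08, 0, 0],
    [0, 0, 0.15, 0, 0],
    [0, 0, 0.15, 0, 0],
    [0, 0, 0.15, 0, 0],
  ],
)

```text
time: 10.35
tool_pos: [543.0, -231.3, 214.8]
tcp_rot: [3.009, 1.567, -3.026]
contact_force: [-0.5, -0.6, 5.0]
grip_width: 14.1
```

Request:
arm_command(
  moves=[
    [0, 0, 0.05, 0, 0],
    [0, 0, 0.1, 0, 0],
    [0, 0, 0.1, 0, 0],
    [0, 0, 0.1, 0, 0],
  ],
)

```text
time: 10.75
tool_pos: [544.0, -231.1, 214.8]
tcp_rot: [3.034, 1.567, -3.0]
contact_force: [-1.5, 0.1, 5.1]
grip_width: 13.8
```

Request:
arm_command(
  moves=[
    [0, 0, 0, 0, 0.5],
    [0, 0, 0, 0, 0.5],
    [0, 0, 0, 0, 0.5],
    [0, 0, 0, 0, 0.5],
    [0, 0, 0, 0, 0.5],
    [0, 0, 0, 0, 0.5],
  ],
)

```text
time: 11.35
tool_pos: [544.0, -231.0, 214.7]
tcp_rot: [3.009, 1.567, -3.025]
contact_force: [-0.2, 0.5, 0.1]
grip_width: 45.6
```

Request:
arm_command(
  moves=[
    [-1, 0, 0, 0, 0.5],
    [-3, 0, 0, 0, 0.5],
    [-6, 0, 0, 0, 0.5],
    [-10, 0, 0, 0, 0.5],
    [-14, 0, 0, 0, 0.5],
    [-17, 0, 0, 0, 0.5],
    [-17, 0, -4, 0, 0.5],
    [-17, 0, -8, 0, 0.5],
    [-17, 0, -12, 0, 0.5],
    [-17, 0, -12, 0, 0.5],
  ],
)

```text
time: 12.35
tool_pos: [425.0, -260.9, 386.2]
tcp_rot: [3.022, 1.565, -3.015]
contact_force: [-0.0, 0.3, -0.8]
grip_width: 46.2
```

```bash
python3 chk.py 25;python3 look.py b7
```

```text
start, carrier frame (np.float64(49.7), np.float64(21.6), np.float64(1.7), np.float64(9.4))
now, stage frame (np.float64(49.2), np.float64(19.2), np.float64(-3.1), np.float64(-1.7))
```

View pics/b7s.png

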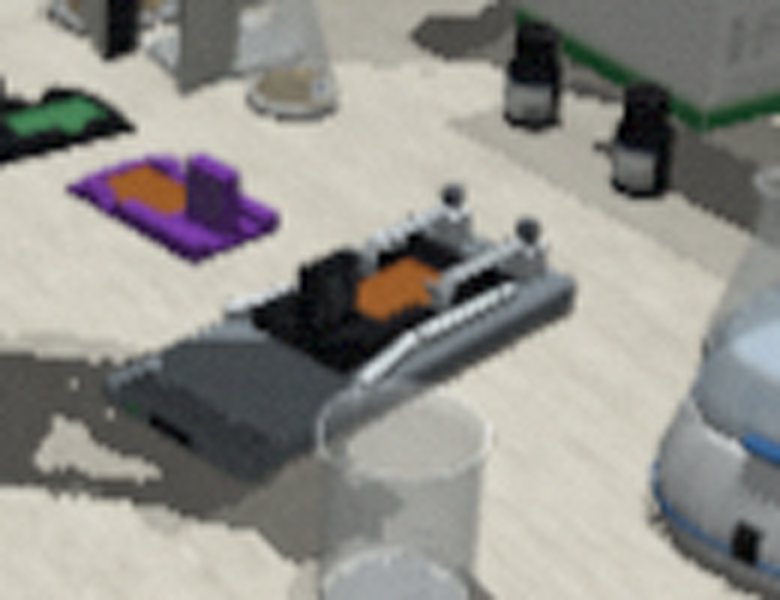

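View pics/b7t.png

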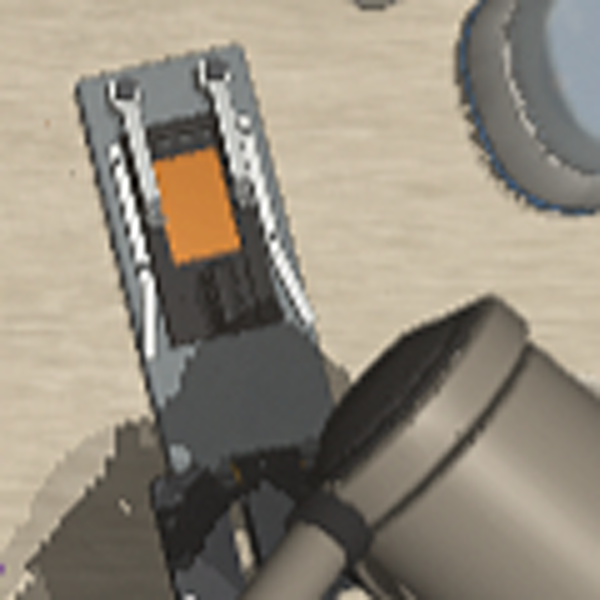

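```bash
python3 - <<'E'
from h import *
a=cv2.imread('pics/scene0.png');b=cap('scene')['frame']
o=np.hstack([cv2.resize(x[195:240,275:325],(400,360),interpolation=cv2.INTER_CUBIC) for x in(a,b)]);cv2.imwrite('pics/cmp.png',o)
E
```

```text
(no output)
```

View pics/cmp.png

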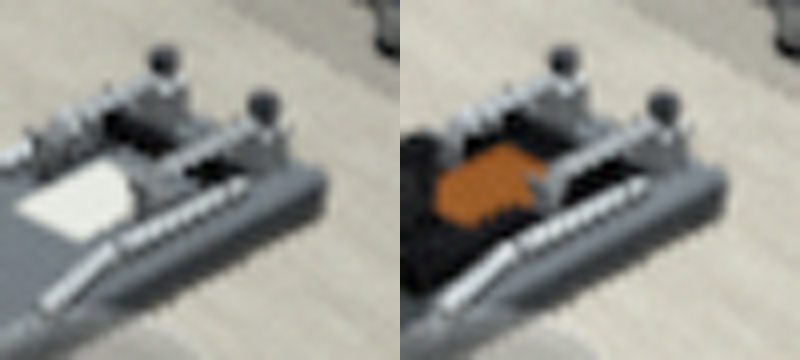

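```bash
python3 -c "
from h import *
print(bot.close_job())"
```

```text
the job is handed in; nothing more can be done
None
```

I gripped the amber carrier by its fin and laid it flat on the open front end of the light stage, about 94 mm short of home and in line with the guides. Then I slid it in so that it lifted both clips itself, let go, backed the arm well clear and handed the job in at about 12.5 s. The hand-in gave no verdict.

**Force while sliding:** it pushed back about 4.5 N while the clips were lifting. It then turned to about 3.4 N forward as the notches drew the carrier in, and fell to near zero at home.

**Position at the end:** the last picture puts the carrier about 0.5 mm short of home, against a 5 mm limit. Sideways the pane edge read about 2.4 mm to the right. The limit there is 5 mm and one pixel is about 3 mm.

**Angle:** the pane edges gave rough angles of -1.7° and -3.1°, which is mostly pixel noise. The final tool yaw was within 0.2° of the stage.

**Clips:** the right clip sits on the same line as in the first picture. Most of the left clip, near its nose, is hidden behind the fin. What shows of it is unchanged, but I could not check it as well as the right one.

**Other items:** I did not move near the flask. The green carrier and the beaker look undisturbed in the last pictures, but I did not measure any of the three again.

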